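# Dock a paint refill on the filling nipple and hold it open

### The job

Slide the orange-gripped cover of the paint station all the way to its open end stop, so that the filling nipple is clear. Then take the mint-green refill cartridge out of its wooden holder by its black neck, press its coupler squarely onto the slanting nipple until it snaps and push it on fully home against the valve spring. Finish while still gripping the cartridge and holding it home; do not let go, and leave the mug, paint jar and brush where they are.

Things in the scene. Friction and masses are not known exactly. Their poses are not given: they have to be found in the camera images.
- cover (a joint): Sliding cover over the nipple, a bridge with white roof and orange grip; value in m: 0 = centred over the nipple (shut), 0.075 = open end stop. Starts 0 to 0.02 open. Opens along +y of nipple_base (horizontal); friction about 4 N; stays where it is left. Unless opened it blocks the cartridge.
- cover_grip (a point): Centre of the top of the cover's orange grip: 14 mm along the slide (y), 34 mm across (x), 26 mm tall (z); same axes as nipple_base. It stands on the white roof, 52 mm (y) by 72 mm (x), whose top is 44 mm above the sloping face.
- nipple_base (a point): Foot of the steel nipple, on the station's sloping face, 75 mm above the table. z points out along the nipple, which leans 0.44 rad (25 deg) from vertical towards this frame's -x; y is horizontal. Post 16 mm in diameter to z = 20 mm, coned to 10 mm at z = 24; four sprung catch balls reach 22 mm diameter at z = 14; a 7 mm brass valve pin ends at z = 34.
- valve_pin (a joint): How far the brass pin is pushed into the nipple, m: 0 free; about 0.008 when the cartridge is fully home (its stop is at 0.012). Spring: 3 N at first, about 8 to 9 N with the cartridge home.
- cartridge: Mint-green round refill cartridge, 120 mm long, 0.17 to 0.3 kg. Origin: centre of the coupler's open mouth (lower end); z runs along its axis to the neck. Mouth 36 mm outside, bore 27 mm narrowing to an 18.6 mm throat at z = 6 mm, then 24 mm, ending at z = 26; mint body 42 mm in diameter, z = 36 to 80. It starts upright, mouth down, in the holder.
- holder: Fixed round wooden holder; origin under its centre on the table. Its inner floor, on which the cartridge stands, is 6 mm above the table; rim 53 mm outside, 43 mm inside, top 18 mm above the table; foot 80 mm in diameter.
- mug: White mug, 76 mm wide, 90 mm tall, origin under its centre. Leave it alone.
- paint_jar: Teal jar with white cap, 56 mm wide, 65 mm tall, origin under its centre. Leave it alone.
- brush: Flat paint brush lying on the table, 185 mm long along its y (from -65 to +120 mm), 20 mm wide, 10 mm thick, origin under its handle. Leave it alone.
- station: Fixed paint station, teal base with white sloping face; origin on the table straight below the nipple's foot, z up, its -x roughly towards the robot. The face is 116 mm along the slope and reaches from -71 to +143 mm in y; its far edge is highest, about 100 mm above the table.
- neck (a point): Middle of the cartridge's black neck, 100 mm above its mouth: 28 mm in diameter, 40 mm tall, to be gripped; fingertips may rest on the shoulder 20 mm below. Same axes as the cartridge. Pressed on the nipple it snaps while the mouth goes from 10 to 5 mm above the face, peak about 10 to 15 N, then eases; home, the mouth rests on the face. Let go, the spring lifts it 5 mm or more and it may tip.
Things that resemble listed ones, but are neither listed nor needed, are in the scene too. There is more than one size of the cartridge; the job needs the smaller.

How it is judged:
By the outcome, as a careful person would: the job done as asked, in the order asked, and still so for the second after the job is handed in, while the arm keeps its last pose, push and grip.
It also fails if it takes over 58 s, if anything falls off the work surface, if the arm or the gripper's body presses on something with over 40 N, if the wrist force passes 120 N, or if a joint passes its speed limit or range.

### The arm

A 6-joint arm with a two-finger parallel gripper is mounted at the origin on the work surface. World frame = base frame: x ahead of the robot, y to its left, z up, the work surface at z = 0. Lengths are in mm, angles in rad, forces in N, time in s.
With the tool pointing down it reaches from about 200 to 875 mm from the base axis. Payload 3.4 kg.
Tool frame: the origin (TCP) lies on the centre line of the jaws, within the pads' length; the fingertips stand 17 mm ahead of it and the grasp point (between the pads) lies 2 mm behind it; z points along the fingers, y is the line along which they close (so a half turn about z gives the same grasp; the last joint's range is limited). The gripper opens to 94 mm and grips with 3 to 60 N. Pads are 16 mm wide; open, the fingers measure 119 mm over their backs; the gripper's body (75 mm by 177 mm) begins 78 mm behind the grasp point.
Start: joints at [1.134, 0.276, 1.505, -0, 1.361, -0.121], TCP at [178.599, 546.595, 222.493] pointing down, gripper open.
Joint ranges: [-2.89, 2.89], [-0.75, 2.08], [0.22, 2.7], [-1.18, 4.32], [0.11, 2.71], [-2.7, 2.7]. Speed limits (rad/s): [2.57, 2.57, 3.14, 3.14, 3.14, 3.14].

### API

Orientations are given as [roll, pitch, yaw] about the fixed x, y, z axes, in that order (R = Rz(yaw) Ry(pitch) Rx(roll)).
In Python, from cell import env gives the robot as it stands. Calls block until the motion is done:
- env.move_ptp(position, orientation): joint-space move of the TCP to a pose.
- env.movel(position, attitude=None, vel=150): straight line of the TCP; attitude=None keeps the orientation; vel is the mean speed in mm/s.
- env.movej(angles): joint-space move.
- env.gripper_to(opening): finger opening in mm; the grip force is fixed at half the most; returns when the fingers have stopped.
- env.dwell(seconds).
- env.ik(position, orientation): joint angles nearest the present ones, or None.
- env.grab_frame(name): name is "scene" or "side" or "wrist"; returns the picture (400x640x3 uint8, red, green, blue); there is no depth.
- env.camera_params(name): a dict with "fx", "fy", "cx", "cy" (pixels), "view" (4x4, takes a point from world to camera coordinates). Camera axes: x right, y up, looking along -z (the intrinsics and any distortion apply to the point x, -y, -z); pixel columns grow to the right and rows downward; lengths in mm; the calibration is good to about 2 mm. A picture is of the moment at which its call begins: read the wrist's pose just before it. camera_params takes no time and is no camera call; for the wrist camera it gives the pose at the moment of the call.
A pose or a line that the arm cannot do raises env.PlanningError and nothing moves.
- env.finish_job(): hands the job in; it is judged then, once.
Readings, each from a call of its own:
- env.get_clock(): time.
- env.get_joints(): joint angles.
- env.get_qvel(): joint speeds.
- env.get_tau(): joint torques, N m.
- env.get_tcp_pos(): TCP position.
- env.get_orientation(): TCP orientation.
- env.get_force(): force on the tool from outside, world axes, zero at the start.
- env.get_moment(): the same for the moment, N m.
- env.get_width(): finger opening in mm.
- env.get_grip_force(): force on a finger pad.
Only numpy, scipy, OpenCV 4.12 (cv2) and the standard library are available. Lean on these libraries where they do the work, as an engineer would, in place of code of your own. Each camera call takes 0.05 s, during which the arm holds its last target. There are 200 camera calls.

## Working session

There is one attempt and no reset: what is moved stays moved. The work goes in short steps, each a Python script; the robot and the scene stay as the last script left them, time stands still between calls to the robot, and variables do not carry over. Pictures are saved under pics/ and viewed, at most 10 in all, crops included, and the job is handed in when it is done.

```bash
ls; mkdir -p pics
python3 - <<'E'
from cell import env
import cv2,numpy as np
for n in("scene","side"):
    im=env.grab_frame(n); cv2.imwrite(f"pics/{n}0.png",im[:,:,::-1]); p=env.camera_params(n); print(n,{k:np.round(v,3).tolist() if not isinstance(v,str) else v for k,v in p.items()})
im=env.grab_frame("wrist"); cv2.imwrite("pics/wrist0.png",im[:,:,::-1]);p=env.camera_params("wrist");print(p)
print(env.get_clock(),env.get_orientation())
E
```

```text
pics
scene {'fx': 384.667, 'fy': 384.667, 'cx': 317.7, 'cy': 200.878, 'view': [[-0.53, 0.848, 0.0, 315.5], [-0.731, -0.456, 0.508, 352.389], [0.431, 0.269, 0.861, -1221.292], [0.0, 0.0, 0.0, 1.0]]}
side {'fx': 456.763, 'fy': 456.763, 'cx': 317.125, 'cy': 201.489, 'view': [[-0.909, -0.417, -0.005, 495.873], [0.315, -0.694, 0.647, -277.809], [-0.273, 0.587, 0.762, -1056.314], [0.0, 0.0, 0.0, 1.0]]}
{'fx': 344.1256486293796, 'fy': 344.1256486293796, 'cx': 319.75842124907626, 'cy': 200.30595711378842, 'view': array([[ 3.11116028e-01,  9.50370278e-01, -1.77539862e-03,
        -5.74169962e+02],
       [-9.18178371e-01,  3.00094432e-01, -2.58634512e-01,
         2.72909293e+01],
       [-2.45265766e-01,  8.20954747e-02,  9.65973621e-01,
        -3.90529283e+02],
       [ 0.00000000e+00,  0.00000000e+00,  0.00000000e+00,
         1.00000000e+00]])}
0.15 [-3.14025213e+00 -1.13087877e-04  2.82577722e+00]
```

View pics/scene0.png

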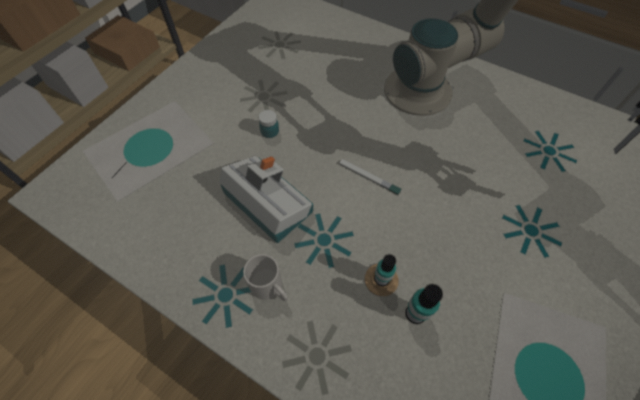

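View pics/side0.png

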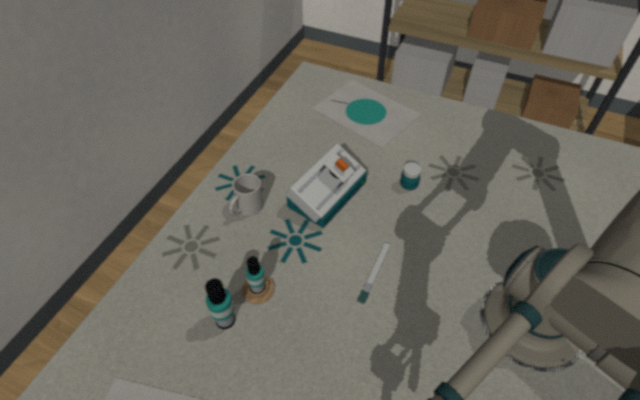

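The scene view shows the orange grip at (267,162) and the station at about (265,195). The cartridge in the wooden holder is at (385,272). Its look-alike, the larger cartridge with no holder, is at (424,303). The side view shows the same items: grip (342,163), small cartridge (257,275) and large one (220,303). The small one in the wooden holder fits the description.

```bash
cat > h.py <<'E'
import cv2,numpy as np
from cell import env
def ray(p,uv):
    V=p["view"];R=V[:3,:3];o=-R.T@V[:3,3]
    d=R.T@np.array([(uv[0]-p["cx"])/p["fx"],-(uv[1]-p["cy"])/p["fy"],-1]);return o,d/np.linalg.norm(d)
def plane(p,uv,z):
    o,d=ray(p,uv);return o+d*(z-o[2])/d[2]
def tri(rs):
    A=np.zeros((3,3));b=np.zeros(3)
    for o,d in rs:
        M=np.eye(3)-np.outer(d,d);A+=M;b+=M@o
    x=np.linalg.solve(A,b);return x,[round(float(np.linalg.norm(np.cross(x-o,d))),1) for o,d in rs]
def proj(p,X):
    c=p["view"][:3,:3]@np.asarray(X,float)+p["view"][:3,3];return np.array([p["cx"]-p["fx"]*c[0]/c[2],p["cy"]+p["fy"]*c[1]/c[2]])
def mask(im,lo,hi,box=None):
    h=cv2.cvtColor(im,cv2.COLOR_RGB2HSV);m=cv2.inRange(h,np.array(lo),np.array(hi))
    if box is not None:
        k=np.zeros_like(m);k[box[1]:box[3],box[0]:box[2]]=1;m*=k
    return m
def blob(m):
    n,l,s,c=cv2.connectedComponentsWithStats(m);i=1+np.argmax(s[1:,4]);return c[i],s[i]
def save(n,im): cv2.imwrite("pics/"+n,im[:,:,::-1])
E
python3 - <<'E'
from h import *
P={n:env.camera_params(n) for n in("scene","side")}
I={n:cv2.imread(f"pics/{n}0.png")[:,:,::-1].copy() for n in P}
r=[];rn=[]
bx={"scene":(245,145,290,180),"side":(325,145,365,185)}
nb={"scene":(370,245,402,275),"side":(242,250,272,275)}
for n in P:
    c,s=blob(mask(I[n],(3,130,80),(22,255,255),bx[n]));print(n,c,s);r.append(ray(P[n],c))
    c,s=blob(mask(I[n],(0,0,0),(180,255,38),nb[n]));print(n,'neck',c,s);rn.append(ray(P[n],c))
print(tri(r),tri(rn))
a=cv2.resize(I["scene"][140:340,200:460][:,:,::-1],None,fx=3,fy=3,interpolation=cv2.INTER_CUBIC)[:600,:780];cv2.imwrite("pics/c1.png",a)
E
```

```text
scene [267.18556701 162.5257732 ] [262 157  12  12  97]
scene neck [387.8816568  263.07100592] [381 255  14  17 169]
side [341.3372093  164.37209302] [336 159  12  12  86]
side neck [252.82317073 265.34756098] [247 257  13  18 164]
(array([ 552.46098045, -169.29076435,  129.75268307]), [0.5, 0.5]) (array([618.4971571 , 188.69492561, 107.3622373 ]), [0.1, 0.1])
```

View pics/c1.png

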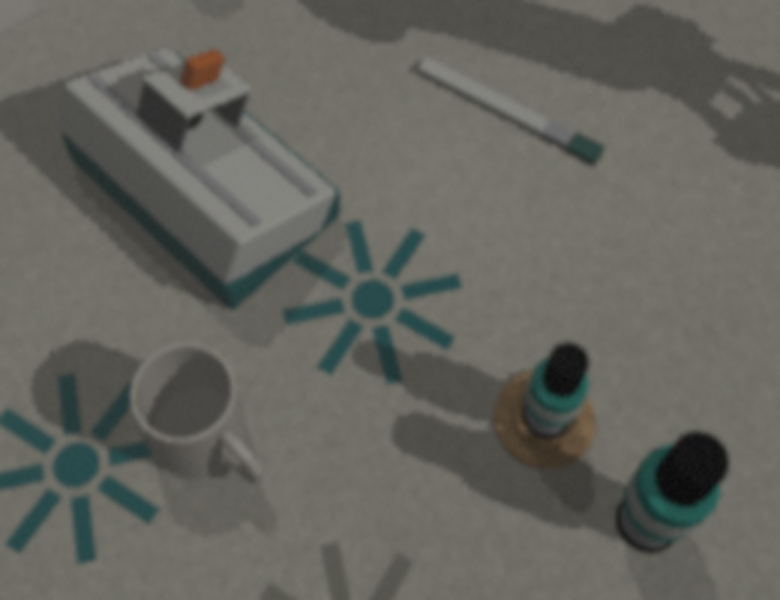

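The crop shows the small cartridge with its black neck at (567,370), standing in the wooden holder, and the larger one at (670,500) without a holder, so the choice is confirmed. The station's far top edge runs from (70,90) to (240,240) and its near edge from (175,55) to (335,195).

Run:
```python
from h import *
P=env.camera_params("scene")
q=lambda u,v,z:plane(P,(200+u/3,140+v/3),z)
a,b=q(70,90,100),q(240,240,100);c,d=q(175,55,51),q(335,195,51)
for s,e in((a,b),(c,d)): print(s,e,np.arctan2(*(e-s)[1::-1])-np.pi/2,np.linalg.norm(e-s))
print("big",plane(P,(424,303),60),plane(P,(431,294),130))
print("mug",plane(P,(260,270),80))
# wrist look
yaw=np.mean([np.arctan2(*(e-s)[1::-1])-np.pi/2 for s,e in((a,b),(c,d))])
w=env.camera_params("wrist");V=w["view"];o=-V[:3,:3].T@V[:3,3];print("cam",o,"tcp",env.get_tcp_pos())
from scipy.spatial.transform import Rotation as R
ry=R.from_euler('xyz',env.get_orientation()).as_matrix();print((ry.T@(o-env.get_tcp_pos())),ry.T@(-V[2,:3]))
```

```text
[ 612.10479255 -262.1908665   100.        ] [652.07326053 -65.56296778 100.        ] -0.20053738917462627 200.64896956916047
[ 511.92761157 -238.04552013   51.        ] [557.51229095 -41.393042    51.        ] -0.22778034261757663 201.86668904511978
big [637.98486479 292.2849314   60.        ] [641.28247761 290.55675151 130.        ]
mug [767.55366246 -39.91640822  80.        ]
cam [107.90795527 569.544897   383.27998137] tcp [178.44716068 546.21500638 221.82052664]
[ 7.43149067e+01  5.07550659e-02 -1.61451265e+02] [-2.58743171e-01 -5.62937295e-04  9.65945989e-01]
```

```bash
cat >> h.py <<'E'
from scipy.spatial.transform import Rotation as Rot
TH=0.44
def frame(yaw): return Rot.from_euler('z',yaw).as_matrix()@Rot.from_euler('y',-TH).as_matrix()  # cols x,y,z of nipple_base
def tool(yaw):  # z=-n, y=+ys
    F=frame(yaw);return Rot.from_matrix(np.column_stack([-F[:,0],F[:,1],-F[:,2]])).as_euler('xyz')
E
python3 - <<'E'
from h import *
yaw=-.213;F=frame(yaw);g=np.array([552.5,-169.3,127])
print(env.ik(g+95*F[:,2],tool(yaw)))
env.move_ptp(g+95*F[:,2],tool(yaw)); print(env.get_clock(),env.get_tcp_pos(),env.get_force())
w=env.camera_params("wrist");im=env.grab_frame("wrist");save("w1.png",im)
np.savez("w1.npz",**w)
c,s=blob(mask(im,(3,130,60),(22,255,255)));print(c,s)
m=mask(im,(3,130,60),(22,255,255));cs=max(cv2.findContours(m,0,2)[0],key=cv2.contourArea);print(cv2.minAreaRect(cs))
E
```

```text
[-0.52557039  0.01017883  1.9500137   0.18942719  0.76925308 -1.99213102]
2.9083 [ 513.18173292 -160.25334851  212.98556969] [0.35975649 0.90646071 0.34299778]
[316.67846608 210.30678466] [309 186  17  46 678]
((317.0, 208.5), (16.0, 45.0), 0.0)
```

View pics/w1.png

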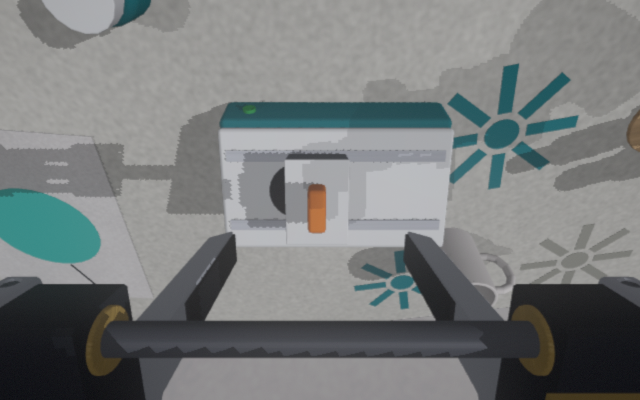

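The close view shows the face square to the image, with its near edge at row 128 and columns 222–450. The grip lies at columns 309–326, its far end at row 231, and the nipple's dark recess shows at (283,190).

Run:
```python
from h import *
yaw=-.213;F=frame(yaw);w=dict(np.load("w1.npz"))
far=plane(w,(317.5,231.8),145.6)
top=far-17*F[:,0];print("griptop",top)
x0=far-17*F[:,0]-70*F[:,2];print("base+s*y",x0)
for uv,z in(((221,128),50.3),((451,128),50.3),((222,246),99.7),((444,246),99.7)):
    X=plane(w,uv,z);print(uv,X,F.T@(X-x0))
im=cv2.imread("pics/w1.png");cv2.imwrite("pics/w1c.png",cv2.resize(im[100:260,210:460],None,fx=3,fy=3,interpolation=cv2.INTER_CUBIC))
```

```text
griptop [ 544.50101947 -168.91153686  138.35902909]
base+s*y [ 573.64297962 -175.21438185   75.02641267]
(221, 128) [ 507.16441042 -249.43315118   50.3       ] [-55.12435697 -86.59461689  -1.37802847]
(451, 128) [550.54357647 -48.52875972  50.3       ] [-55.18854546 118.93961754  -1.34780977]
(222, 246) [ 604.53694802 -277.54957662   99.7       ] [ 57.4016012  -93.49176529   0.24755967]
(444, 246) [650.1381785  -66.26447458  99.7       ] [ 57.31699992 122.65831642   0.28738831]
```

Run:
```python
from h import *
yaw=-.213;F=frame(yaw);o=tool(yaw);top=np.array([544.5,-168.9,138.4])
env.gripper_to(50)
env.movel(top+20*F[:,2],o,vel=150)
env.movel(top-7*F[:,2],o,vel=60); print(F.T@env.get_force())
env.gripper_to(0);print(env.get_width(),env.get_grip_force(),F.T@env.get_force())
p=top-7*F[:,2]
d=0
f0=F.T@env.get_force()
for d in [20,35,45,50,53,56,59,62,65,68,71,74,77]:
    env.movel(p+d*F[:,1],o,vel=60); f=F.T@env.get_force(); a=F.T@(env.get_tcp_pos()-p)
    print(d,a.round(1),f.round(1),round(env.get_width(),1))
    if abs(f[1])>14: break
print(env.get_clock())
```

```text
[ 0.1110971  -0.1358005   0.06894464]
14.026824429670382 30.00041127204895 [-0.38682113 -0.84260475  0.92598801]
20 [ 0.1 20.3  0.1] [-0.8 -0.4  3.1] 13.9
35 [ 0.1 35.3  0.1] [-0.9  0.1  3.2] 13.5
45 [ 0.1 45.2  0.1] [ 0.1 -0.8  5.6] 13.9
50 [ 0.1 49.9  0.1] [-1.2 -1.8  6.1] 13.7
53 [ 0.1 52.8  0.1] [-1.5 -2.6  6.4] 13.8
56 [ 0.1 55.3  0.1] [-0.6 -5.2  6.8] 13.7
59 [ 0.1 55.7  0.1] [ -2.5 -16.4   8.2] 14.1
7.7917
```

Run:
```python
from h import *
yaw=-.213;F=frame(yaw);o=tool(yaw);top=np.array([544.5,-168.9,138.4])
env.gripper_to(40)
p=env.get_tcp_pos()
env.movel(p+45*F[:,2],o,vel=150)
B=top-70*F[:,2]-19.3*F[:,1];print("B",B)
env.movel(B+130*F[:,2],o,vel=200)
w=env.camera_params("wrist");im=env.grab_frame("wrist");save("w2.png",im);np.savez("w2.npz",**w)
for z in(0,20,34): print(z,proj(w,B+z*F[:,2]))
c,s=blob(mask(im,(3,130,60),(22,255,255)));print(c,s,env.get_clock())
u,v=proj(w,B+15*F[:,2]).astype(int)
a=cv2.resize(im[max(0,v-70):v+70,u-70:u+130],None,fx=4,fy=4,interpolation=cv2.INTER_CUBIC);save("w2c.png",a);print(u-70,max(0,v-70))
```

```text
B [ 569.56207429 -194.06668689   75.06738357]
0 [319.8244013  198.42381227]
20 [319.83176535 204.58836641]
34 [319.83755438 209.43445013]
[425.44216991 225.10644831] [411 202  28  46 977] 9.4583
249 132
```

View pics/w2c.png

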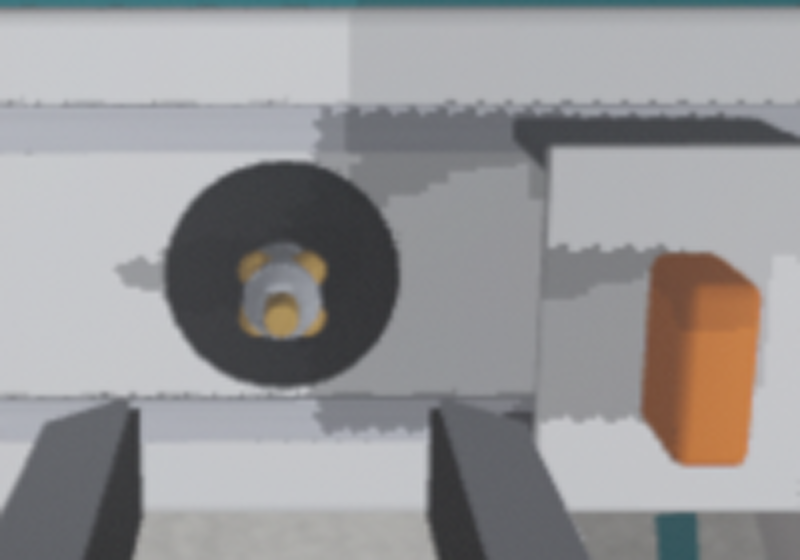

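The crop shows the nipple clear: pin tip at (282,316), centred in its dark disc at (281,274), with the cover well to the right. The nipple is about 1.3 mm further along +x than predicted.

Run:
```python
from h import *
yaw=-.213;F=frame(yaw);w=dict(np.load("w2.npz"))
pin=plane(w,(319.5,211),75+34*F[2,2]);disc=plane(w,(319.25,200.5),75.)
B=np.array([569.56,-194.07,75.07])
print("pin",F.T@(pin-B),"disc",F.T@(disc-B))
X=plane(w,(427.5,248),145.6);print("grip far",F.T@(X-B))
for phi in(0,45,90,-45,-90,180):
    rp=Rot.from_euler('z',np.deg2rad(phi)).as_matrix()
    oF=Rot.from_matrix(Rot.from_euler('xyz',tool(yaw)).as_matrix()@rp).as_euler('xyz')
    V=Rot.from_euler('z',yaw).as_matrix()@np.diag([-1,1,-1.])
    oV=Rot.from_matrix(V@rp).as_euler('xyz')
    print(phi,[None if j is None else np.round(j,2) for j in(env.ik(B+98*F[:,2],oF),env.ik([618.5,188.7,104],oV),env.ik([618.5,188.7,230],oV))])
```

```text
pin [ 1.50080505 -0.26223414 33.21608091] disc [ 2.16250057 -0.50379355 -1.09543245]
grip far [17.28328855 74.06713029 69.81845725]
0 [array([-0.56,  0.1 ,  1.99,  0.24,  0.65, -2.08]), array([ 0.19,  0.46,  1.52,  0.  ,  1.16, -1.17]), array([ 0.19,  0.38,  1.33,  0.  ,  1.43, -1.17])]
45 [array([-0.56,  0.1 ,  1.99,  0.24,  0.65, -1.29]), array([ 0.19,  0.46,  1.52,  0.  ,  1.16, -0.38]), array([ 0.19,  0.38,  1.33,  0.  ,  1.43, -0.38])]
90 [array([-0.56,  0.1 ,  1.99,  0.24,  0.65, -0.51]), array([ 0.19,  0.46,  1.52, -0.  ,  1.16,  0.4 ]), array([ 0.19,  0.38,  1.33, -0.  ,  1.43,  0.4 ])]
-45 [None, array([ 0.19,  0.46,  1.52, -0.  ,  1.16, -1.95]), array([ 0.19,  0.38,  1.33, -0.  ,  1.43, -1.95])]
-90 [array([-0.56,  0.1 ,  1.99,  0.24,  0.65,  2.63]), None, None]
180 [array([-0.56,  0.1 ,  1.99,  0.24,  0.65,  1.06]), array([ 0.19,  0.46,  1.52, -0.  ,  1.16,  1.97]), array([ 0.19,  0.38,  1.33, -0.  ,  1.43,  1.97])]
```

```bash
cat >> h.py <<'E'
YAW=-.213
RP=Rot.from_euler('z',np.pi/2).as_matrix()
FN=frame(YAW)
RV=Rot.from_euler('z',YAW).as_matrix()@np.diag([-1,1,-1.])@RP
OV=Rot.from_matrix(RV).as_euler('xyz')
OF=Rot.from_matrix(Rot.from_euler('xyz',tool(YAW)).as_matrix()@RP).as_euler('xyz')
B=np.array([571.16,-194.72,75.0])
E
python3 - <<'E'
from h import *
p=env.get_tcp_pos();env.movel(p+60*FN[:,2],vel=200)
env.gripper_to(70)
C=np.array([618.5,188.7])
env.move_ptp([*C,235],OV)
w=env.camera_params("wrist");im=env.grab_frame("wrist");save("w3.png",im);np.savez("w3.npz",**w)
print(env.get_clock(),env.get_tcp_pos())
for z in(6,86,126):
  X=[*C,z];print(z,proj(w,X),proj(w,np.array(X)+[14,0,0]))
m=mask(im,(0,0,0),(180,255,45),(220,100,420,300))
n,l,s,c=cv2.connectedComponentsWithStats(m)
for i in range(1,n):
  if s[i,4]>150: print(s[i],c[i])
E
```

```text
12.7083 [618.48795547 188.08372561 235.13114003]
6 [318.9960283  174.89410313] [330.89076182 172.35024321]
86 [318.76337482 191.16327368] [333.54246811 188.04227719]
126 [318.59902095 202.65633707] [335.41724414 199.13666166]
```

View pics/w3.png

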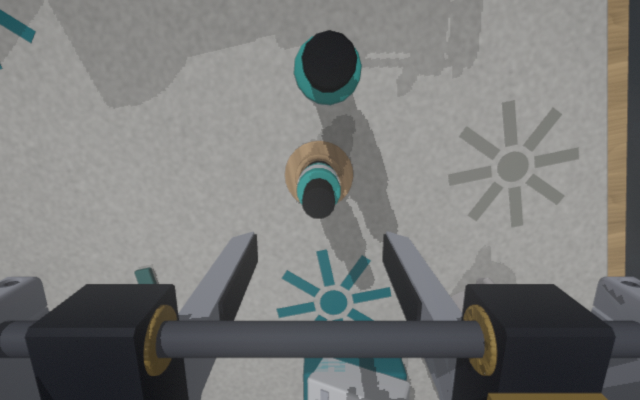

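The view shows the small neck at (319,199), its bottom edge at row 219, with the wooden holder beneath. The larger cartridge is at (329,65). This matches the predicted centre (318.6,202.7), so I'm going in.

Run:
```python
from h import *
im=cv2.imread("pics/w3.png")[:,:,::-1].copy()
c,s=blob(mask(im,(0,0,0),(180,255,75),(290,160,350,235)));print(c,s)
C=np.array([618.5,188.7])
env.movel([*C,130],OV,vel=150);env.movel([*C,105],OV,vel=60);print(env.get_force())
env.gripper_to(20);print(env.get_width(),env.get_grip_force(),env.get_force())
env.movel([*C,135],OV,vel=60);env.movel([*C,290],OV,vel=200);env.dwell(.3)
print(env.get_force(),env.get_moment(),env.get_width(),env.get_clock())
w=env.camera_params("wrist");im=env.grab_frame("wrist");save("w4.png",im);np.savez("w4.npz",**w)
a,b=env.grab_frame("scene"),env.grab_frame("side")
save("s4.png",a);save("d4.png",b)
for n,i in(("scene",a),("side",b)):
  P=env.camera_params(n);u,v=proj(P,[*C,230]).astype(int);print(n,u,v,proj(P,[*C,290-105+6]),proj(P,[*C,310]))
  save(n+"4c.png",cv2.resize(i[max(0,v-60):v+60,u-60:u+60],None,fx=4,fy=4,interpolation=cv2.INTER_CUBIC))
x=[cv2.imread(f"pics/{n}4c.png")[:480,:400] for n in("scene","side")]
cv2.imwrite("pics/c4.png",np.hstack(x))
```

```text
[318.44850818 198.25409047] [ 303  178   32   40 1039]
[ 0.45448861 -0.76289938 -0.18294007]
27.5336567128411 29.964171051979065 [ 0.12698089 -0.01588025  0.40418226]
[ 0.07610107  0.26161674 -1.31098669] [-0.06712244  0.13287752  0.00364743] 27.293670499579136 16.7333
scene 398 238 [394.70065852 246.9844834 ] [407.11394357 217.91471546]
side 246 233 [248.3572796  244.06666792] [240.96306734 208.4030029 ]
```

View pics/c4.png

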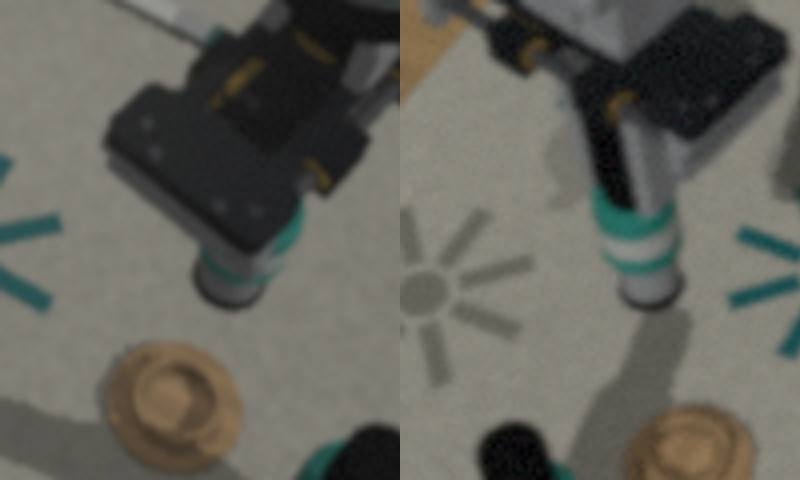

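View pics/w4.png

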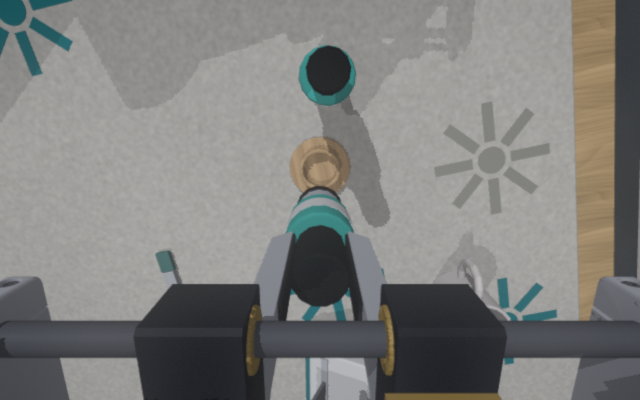

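The two fixed views show the cartridge held upright, clear of the empty holder. In the wrist view the neck is at (320,265) and the mouth's upper edge is at row ~187, centred near column 319.

Run:
```python
from h import *
w=dict(np.load("w4.npz"));ys=FN[:,1];xs=RV[:,1]
C=np.array([618.5,188.7,0]);M=C+[0,0,191]
for n,X in(("mouth +y",M+18*ys),("mouth l",M-18*xs),("mouth r",M+18*xs),("top -y",M+[0,0,120]-14*ys),("body+36 l",M+[0,0,36]-21*xs),("body r",M+[0,0,36]+21*xs),("body+80 l",M+[0,0,80]-21*xs),("r",M+[0,0,80]+21*xs),("sh",M+[0,0,80]+21*ys)):
    print(n,proj(w,X).round(1), (proj(w,X+ys)-proj(w,X)).round(2))
im=cv2.imread("pics/w4.png")[:,:,::-1]
g=im[180:320].mean(2)
print("col319 rows180-215",im[180:215,319].mean(1).astype(int).tolist());print("rows 295-312",im[290:315,319].mean(1).astype(int).tolist())
t=mask(im.copy(),(75,90,40),(100,255,255),(270,180,370,300))
for r in range(196,240,5):
    q=np.where(t[r])[0]; d=np.where(t[r])[0]; print(r,(q.min(),q.max(),(q.min()+q.max())/2) if len(q) else None,end=" ")
```

```text
mouth +y [319.3 184.4] [-0.   -1.27]
mouth l [296.3 206.8] [-0.02 -1.23]
mouth r [342.2 206.8] [ 0.02 -1.23]
top -y [318.3 309.1] [-0.   -1.93]
body+36 l [288.4 221.5] [-0.04 -1.39]
body r [349.8 221.5] [ 0.03 -1.39]
body+80 l [281.3 246.6] [-0.05 -1.66]
r [356.2 246.7] [ 0.05 -1.66]
sh [318.7 210.8] [-0.   -1.76]
col319 rows180-215 [141, 130, 129, 129, 122, 106, 65, 52, 58, 92, 131, 136, 136, 131, 116, 105, 108, 130, 156, 158, 158, 158, 158, 159, 157, 141, 110, 102, 104, 102, 103, 105, 110, 117, 118]
rows 295-312 [42, 41, 43, 42, 42, 43, 42, 41, 41, 42, 41, 41, 43, 42, 40, 45, 67, 97, 121, 146, 155, 159, 157, 149, 146]
196 (np.int64(309), np.int64(329), np.float64(319.0)) 201 (np.int64(300), np.int64(338), np.float64(319.0)) 206 (np.int64(312), np.int64(327), np.float64(319.5)) 211 (np.int64(300), np.int64(338), np.float64(319.0)) 216 (np.int64(295), np.int64(343), np.float64(319.0)) 221 (np.int64(291), np.int64(348), np.float64(319.5)) 226 (np.int64(289), np.int64(350), np.float64(319.5)) 231 (np.int64(287), np.int64(347), np.float64(317.0)) 236 (np.int64(296), np.int64(345), np.float64(320.5))
```

Run:
```python
from h import *
n=FN[:,2]
env.move_ptp(B+229*n,OF);env.dwell(.2);f0=FN.T@env.get_force();print(f0)
env.movel(B+(99+39)*n,OF,vel=120);env.dwell(.3)
print(env.get_clock(),FN.T@(env.get_tcp_pos()-B),FN.T@env.get_force(),env.get_width())
w=env.camera_params("wrist");im=env.grab_frame("wrist");save("w5.png",im);np.savez("w5.npz",**w)
for z in(0,14,34,39): print(z,proj(w,B+z*n))
u,v=proj(w,B+20*n).astype(int);y0=max(0,v-70)
save("w5c.png",cv2.resize(im[y0:v+70,u-90:u+90],None,fx=4,fy=4,interpolation=cv2.INTER_CUBIC));print(u-90,y0)
```

```text
[ 0.48583277  0.27132531 -1.27531858]
19.7417 [ 3.98129465e-01 -1.24063673e-01  1.38569869e+02] [ 0.09666353 -0.57618048 -1.83293661] 27.70966001773951
0 [318.78179079 194.33454907]
14 [318.74287432 198.30942376]
34 [318.68066777 204.66311319]
39 [318.66373203 206.39290612]
228 130
```

View pics/w5c.png

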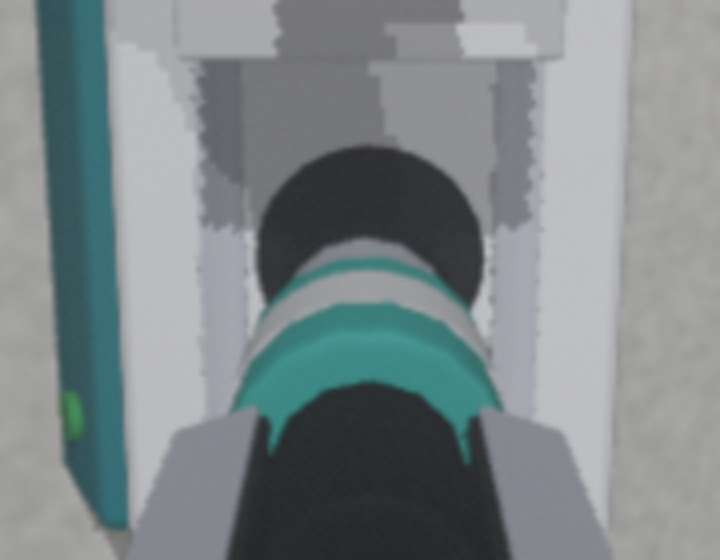

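The view shows the coupler on axis over the dark disc (disc centre column 371, cartridge 369). That is about 0.4 mm off in +x, so I'm correcting by 0.5 mm and pressing with force checks.

Run:
```python
from h import *
n=FN[:,2];b=B+.5*FN[:,0]
for z in[30,24,18,14,12,10,9,8,7,6,5,4,3,2,1,0,-1,-2,-3]:
    env.movel(b+(99+z)*n,OF,vel=40)
    f=FN.T@env.get_force();a=FN.T@(env.get_tcp_pos()-b)
    print(z,(a-[0,0,99]).round(2),f.round(1),round(env.get_width(),1))
    if f[2]>24 or np.hypot(f[0],f[1])>12: print("stop");break
print(env.get_clock(),env.get_moment())
```

```text
30 [-0.39  0.1  29.53] [-0.5  0.4 -2.2] 27.6
24 [-0.29  0.08 23.66] [-1.1  1.1 -1.6] 27.6
18 [-0.31  0.09 17.68] [ 0.3 -0.8 -1.6] 27.6
14 [-0.1   0.06 13.76] [-0.2  0.4 -0.9] 27.4
12 [ 0.27  0.04 12.03] [ 0.3  1.2 -2. ] 27.5
10 [7.600e-01 1.000e-02 1.061e+01] [-0.8  1.2  4.9] 28.0
9 [ 0.92 -0.07 10.35] [-1.9  1.  12.1] 27.8
8 [ 1.06 -0.07  9.52] [-2.4  0.9 13.3] 27.5
7 [ 0.93 -0.12  7.45] [1.2 1.5 3.5] 27.3
6 [ 0.69 -0.13  5.76] [ 1.5  0.7 -1.4] 27.7
5 [ 0.66 -0.17  4.86] [ 2.9  1.1 -1. ] 27.4
4 [ 0.64 -0.14  4.27] [3.3 0.8 3. ] 27.6
3 [ 0.62 -0.14  3.25] [2.5 1.4 4.7] 27.7
2 [ 0.63 -0.16  2.28] [2.6 1.6 5.2] 27.7
1 [ 0.62 -0.15  1.33] [2.7 1.3 5.3] 27.5
0 [ 0.64 -0.14  0.39] [2.8 1.6 5.7] 27.6
-1 [ 0.5  -0.13 -0.51] [2.5 0.5 7.8] 27.7
-2 [ 0.55 -0.07 -0.57] [ 1.1  1.8 15.5] 27.1
-3 [ 0.58 -0.06 -0.63] [-0.7  1.5 25.1] 27.6
stop
24.7667 [0.2949637  0.34939566 0.0975279 ]
```

Run:
```python
from h import *
env.dwell(.6);b=B+.5*FN[:,0]
print((FN.T@(env.get_tcp_pos()-b)-[0,0,99]).round(2),(FN.T@env.get_force()).round(1),env.get_width(),env.get_grip_force(),env.get_clock())
im=env.grab_frame("wrist");sc=env.grab_frame("scene")
a=cv2.resize(sc[130:290,200:360],(400,400),interpolation=cv2.INTER_CUBIC)
save("f.png",np.hstack([im[0:400,120:520],a]))
```

```text
[ 0.57 -0.03 -0.63] [-1.6  2.  24.5] 27.307609069140977 30.01228094100952 25.3667
```

View pics/f.png

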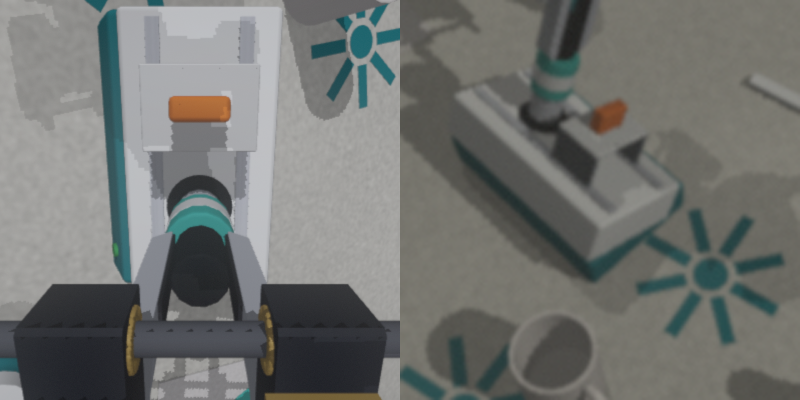

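The view shows the cartridge seated square on the nipple at (200,205), with the cover open at (200,108) and clear of it. The force is steady, so I'm handing in.

```bash
python3 -c "
from cell import env
print(env.finish_job())"
```

```text
the job is handed in; nothing more can be done
None
```

I slid the cover to its open end stop, then snapped the smaller cartridge onto the nipple and pressed it home; I handed the job in at about 25 s, still gripping it and pushing with about 25 N.

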